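# Find and mark the balance point of a weighted plank

### The job

Slide the wooden plank lengthwise along its guides, steel-shod end first, over the riser's steel edge in small nudges, letting go of it between nudges, and stop as soon as it tips by itself and its steel end drops to the bench. Then mark the balance point: set the wide saddle marker astride the tipped plank right above that edge and let go, leaving the plank tipped. Keep the plank on the riser the whole time and leave the narrow saddle marker where it is.

Things in the scene. Friction and masses are not known exactly. Their poses are not given: they have to be found in the camera images.
- plank: Pale plank 340 mm long (own y), 50 wide (x), 18 thick (z), 0.6 kg; its last 40 mm at -y is a heavy dark steel shoe. Origin: mid-length, mid-width, underside. Starts flat on the riser between the guides, -y end 30-70 mm past the edge. Balances 20-80 mm from mid-length on the steel side. A finger left against its end can stop it tipping: draw back to see. Tipped, it slopes about 12 deg and stays.
- fulcrum_edge (a point): Middle of the fulcrum edge: top of the steel-faced end of a fixed plywood riser, 25 mm above the bench. The riser is 100 mm wide and runs 360 mm back from the edge, along the plank's +y. On top, two dark guide strips 6 mm high, 12 wide, 56 mm apart keep the plank straight; they start 70 mm behind the edge and run to the rear end.
- saddle: Wide saddle marker: loose aluminium bridge 74 mm wide (own x), 24 deep (y), 60 g. Two legs 10 mm high, 6 thick, 62 mm apart inside, fit astride the plank with 6 mm play a side, x across the plank. Roof 10-15 mm above the origin; on it a central upright round knob, 20 mm across, 15-55 mm above the origin, to grip. Origin: centre, level with the legs' feet. Stands on the bench.
- small_saddle: Narrow saddle marker, a bystander: same shape and knob, but only 38 mm wide (26 mm between the legs), too small for the plank. Origin as for the wide one. Leave it.
Things that resemble listed ones, but are neither listed nor needed, are in the scene too. Leave any black, green or pink look-alike of the saddle alone.

How it is judged (in metres and radians):
On the way:
1. the plank, untouched by the robot and without the saddle on it, stays tipped steel end down over the edge, its balance point no more than 20 mm from the edge (angle between plank's own z axis and vertical between 0.07 and 0.4 rad and angle between plank's own y axis and vertical below 1.52 rad and y of fulcrum_edge in the frame of plank between -0.07 and -0.03 m and contact force between plank and the arm below 0.1 N and contact force between plank and the fingers below 0.1 N and contact force between plank and saddle below 0.02 N and angular speed of plank below 0.1 rad/s), for 0.2 s.
At the end, for the whole second after the job is handed in: Plank at rest tipped, steel end down (slope 4 to 23 deg), balance point (50 mm from mid-length) within 20 mm of the edge; wide saddle at rest astride it, roof on the plank, within 18 mm of the balance point along the plank and 12 mm of its centreline (angle between plank's own z axis and vertical between 0.07 and 0.4 rad and angle between plank's own y axis and vertical below 1.52 rad and y of fulcrum_edge in the frame of plank between -0.07 and -0.03 m and y of saddle in the frame of plank between -0.068 and -0.032 m and x of saddle in the frame of plank between -0.012 and 0.012 m and z of saddle in the frame of plank between 0.003 and 0.013 m and angle between the z axis of saddle and the z axis of plank, either way round below 0.17 rad and linear speed of each of plank, saddle below 0.02 m/s); the robot touches nothing.
It fails at once if the narrow saddle is moved by more than 30 mm (distance of small_saddle from where it was at the start of the episode above 0.03 m).
It fails at once if the plank is lifted off the riser (its middle more than 30 mm above where it lay) (height (world z) of plank above 0.055 m).
It also fails if it takes over 72 s, if anything falls off the work surface, if the arm or the gripper's body presses on something with over 40 N, if the wrist force passes 120 N, or if a joint passes its speed limit or range.

### The arm

A 6-joint arm with a two-finger parallel gripper is mounted at the origin on the work surface. World frame = base frame: x ahead of the robot, y to its left, z up, the work surface at z = 0. Lengths are in mm, angles in rad, forces in N, time in s.
With the tool pointing down it reaches from about 300 to 775 mm from the base axis. Payload 14.6 kg.
Tool frame: the origin (TCP) lies midway between the tips of the shut fingers; the grasp point (between the pads) lies 19 mm behind it; z points along the fingers, y is the line along which they close (so a half turn about z gives the same grasp; the last joint's range is limited). The gripper opens to 85 mm and grips with 20 to 120 N. Pads are 22 mm wide; open, the fingers measure 114 mm over their backs; the gripper's body (76 mm by 85 mm) begins 54 mm behind the grasp point. The pads swing forward as they close: fully open they stand 13 mm farther back than shut.
Start: joints at [-0.067, 0.3, 1.521, -0, 1.321, -0.067], TCP at [549.99, -0.002, 231.281] pointing down, gripper open.
Joint ranges: [-3.03, 3.03], [-0.79, 2.21], [0.23, 2.52], [-1.04, 4.18], [0, 3.07], [-2.55, 2.55]. Speed limits (rad/s): [2.22, 2.22, 2.57, 3.14, 3.14, 3.14].

### API

Orientations are given as [roll, pitch, yaw] about the fixed x, y, z axes, in that order (R = Rz(yaw) Ry(pitch) Rx(roll)).
In Python, from cell import arm gives the robot as it stands. The module is installed in compiled form; this text tells all that it offers.
- The arm moves only by the shell command python3 -m creep 'ROWS' [FORCE]. ROWS is a JSON object of lists of equal length, an entry for each row: "slide": the shift along the tool's x, y, z as a fraction of full scale, a list of three; "twist": the turn, a rotation vector about the tool's x, y, z as a fraction of full scale, a list of three; "gripper": the opening, from 0 (shut) to 1 (fully open). A call has exactly 8 rows; each row shifts and turns the commanded pose from where the row before left it, along the tool's axes as they then stand; what a row does not reach is not made up. Full scale, the value 1, is 0.025 m for a shift and 0.1 rad for a turn. A row lasts 1/12 s, in which the tool goes at most 41.7 mm and 7.16 degrees, less where a joint would pass 70% of its speed; a pose out of reach is approached as far as the arm can. A call with a number of a shift or a turn outside -1 to 1 is refused whole. A call with a gripper value outside its range is refused whole. The fingers move at their own pace and stop on an object; FORCE is the grip in N (left out, the last holds). Time passes only in rows, so rows that do not move let the fingers close, or fill a call up. It gives the time, the measured TCP pose, the force, the opening and the grip force at its end, in the units of the state.
- arm.sense(): the state, without advancing time (a new reading comes with each control period).
- arm.capture(name): name is "scene" or "side" or "wrist"; returns the picture (480x640x3 uint8, blue, green, red); there is no depth.
- arm.camera_params(name): a dict with "K" (3x3 intrinsics, pixels), "rvec" (rotation vector, rad) and "tvec" (3), from world to camera coordinates, as OpenCV has them; the wrist camera has in their place "mount" (4x4, takes a point from camera to tool coordinates, whose origin is the TCP and whose axes are the flange's). Camera axes: x right, y down, z forward; pixel columns grow to the right and rows downward; lengths in mm; the calibration is good to about 2 mm. A picture is of the moment at which its call begins: read the wrist's pose just before it. camera_params takes no time and is no camera call.
- arm.finish_job(): hands the job in; it is judged then, once.
The state is a dict: "t": time; "joints": joint angles; "joint_velocities": joint speeds; "joint_torque": joint torques, N m; "position": TCP position; "orientation": TCP orientation; "contact_force": force on the tool from outside, world axes, zero at the start; "wrist_torque": the same for the moment, N m; "finger_gap": finger opening in mm; "grip_force": force on a finger pad.
Only numpy, scipy, OpenCV 4.12 (cv2) and the standard library are available. Lean on these libraries where they do the work, as an engineer would, in place of code of your own. Each camera call takes 0.05 s, during which the arm holds its last target. There are 200 camera calls.

## Working session

There is one attempt and no reset: what is moved stays moved. The work goes in short steps, Python scripts to look and compute and a shell command to move; the robot and the scene stay as the last step left them, time stands still between calls to the robot, and variables do not carry over. Pictures are saved under pics/ and viewed, at most 10 in all, crops included, and the job is handed in when it is done.

```bash
mkdir -p pics; cat > h.py <<'E'
import numpy as np, cv2
from cell import arm
def cam(n):
    p=arm.camera_params(n); K=np.array(p["K"],float).reshape(3,3)
    if "mount" in p:
        s=arm.sense(); M=np.eye(4); r,pi,y=s["orientation"]
        from scipy.spatial.transform import Rotation as R
        M[:3,:3]=R.from_euler("xyz",[r,pi,y]).as_matrix(); M[:3,3]=s["position"]
        W=M@np.array(p["mount"]).reshape(4,4); Rw=W[:3,:3]; c=W[:3,3]
    else:
        Rc=cv2.Rodrigues(np.array(p["rvec"],float))[0]; Rw=Rc.T; c=-Rw@np.array(p["tvec"],float).ravel()
    return K,Rw,c
def ray(C,uv,z):
    K,Rw,c=C; d=Rw@np.linalg.inv(K)@np.array([uv[0],uv[1],1.]); return c+d*(z-c[2])/d[2]
def proj(C,P):
    K,Rw,c=C; q=K@(Rw.T@(np.array(P,float)-c)); return q[:2]/q[2]
E
python3 - <<'E'
from h import *
for n in("scene","side","wrist"):
    C=cam(n); im=arm.capture(n); cv2.imwrite(f"pics/{n}0.png",im); print(n,C[2].round(),C[1][:,2].round(2),C[0][0,0])
a=[cv2.imread(f"pics/{n}0.png") for n in("scene","side")]
E
```

```text
scene [1100. -402.  550.] [-0.75  0.34 -0.56] 579.5538364234552
side [422. 490. 471.] [ 0.06 -0.81 -0.58] 444.5079545190568
wrist [549.  70. 374.] [-0.   -0.28 -0.96] 384.8721816023002
```

View pics/scene0.png

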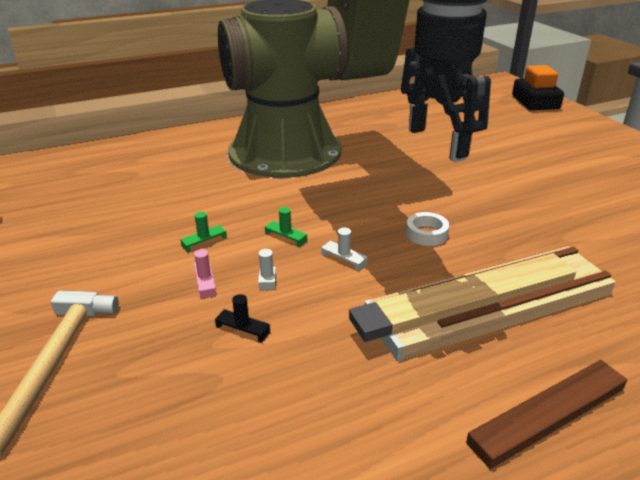

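View pics/side0.png

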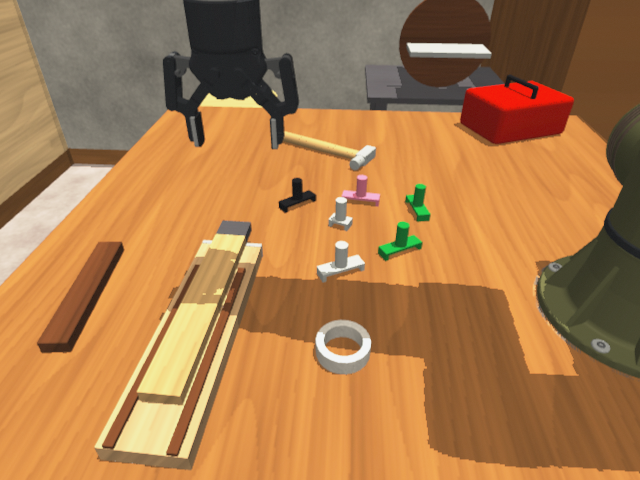

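The scene view shows the plank with its dark shoe at (371,320) and the riser edge near (388,335). The side view shows the riser running from (232,242) back to (147,452).

Pale saddle candidates:
- Scene (344,250) / side (341,262): wide roof, so this one fits the wide saddle.
- Scene (267,272) / side (341,215): small roof, so this one is the narrow bystander.
- The green, black and pink ones are look-alikes.

I'll confirm with an enlarged crop.

```bash
python3 - <<'E'
from h import *
S=cam("side");C=cam("scene")
f=lambda c,uv,z:print(uv,z,ray(c,uv,z).round(1))
print("riser side RL RR FR FL")
for p in((103,447),(190,457),(262,244),(203,241)): f(S,p,25)
print("plank top rear, shoe end (z43)")
for p in((140,388),(181,396),(251,223),(222,221)): f(S,p,43)
print("scene riser front corner / shoe");f(C,(403,352),25);f(C,(613,287),25);f(C,(351,316),43);f(C,(382,312+10),43)
print("knob tops")
for c,p in((S,(341,245)),(C,(344,232)),(S,(341,201)),(C,(266,252))): f(c,p,55)
print("wide roof ends z15");f(S,(319,269),15);f(S,(363,260),15);f(C,(324,248),15);f(C,(366,262),15)
a=cv2.imread("pics/side0.png")[180:300,280:440];cv2.imwrite("pics/crop1.png",cv2.resize(a,None,fx=4,fy=4,interpolation=cv2.INTER_CUBIC))
E
```

```text
riser side RL RR FR FL
(103, 447) 25 [655.8 263.4  25. ]
(190, 457) 25 [563.7 267.1  25. ]
(262, 244) 25 [550.7 -89.6  25. ]
(203, 241) 25 [650.4 -90.7  25. ]
plank top rear, shoe end (z43)
(140, 388) 43 [636.2 204.7  43. ]
(181, 396) 43 [587.7 211.2  43. ]
(251, 223) 43 [ 574.  -123.2   43. ]
(222, 221) 43 [ 624.5 -125.6   43. ]
scene riser front corner / shoe
(403, 352) 25 [660.8 -93.2  25. ]
(613, 287) 25 [674.1 251.2  25. ]
(351, 316) 43 [ 590.7 -131.8   43. ]
(382, 322) 43 [ 617.8 -100.5   43. ]
knob tops
(341, 245) 55 [420.2 -56.9  55. ]
(344, 232) 55 [422.2 -59.7  55. ]
(341, 201) 55 [ 423.1 -185.9   55. ]
(266, 252) 55 [ 422.8 -189.    55. ]
wide roof ends z15
(319, 269) 15 [453.1 -44.6  15. ]
(363, 260) 15 [383.5 -72.1  15. ]
(324, 248) 15 [396.6 -82.4  15. ]
(366, 262) 15 [459.  -38.5  15. ]
```

View pics/crop1.png

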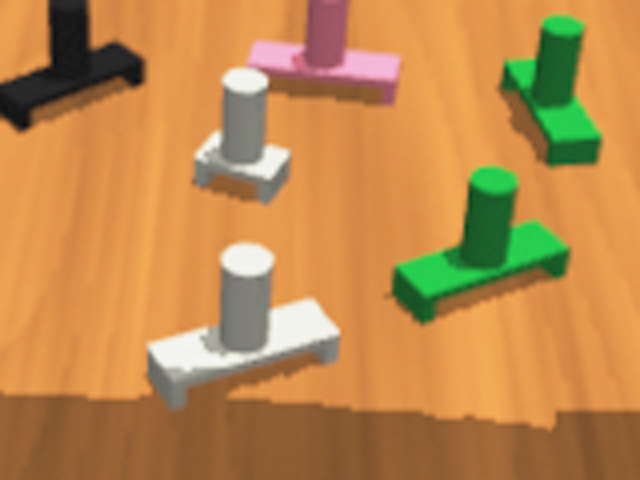

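View pics/wrist0.png

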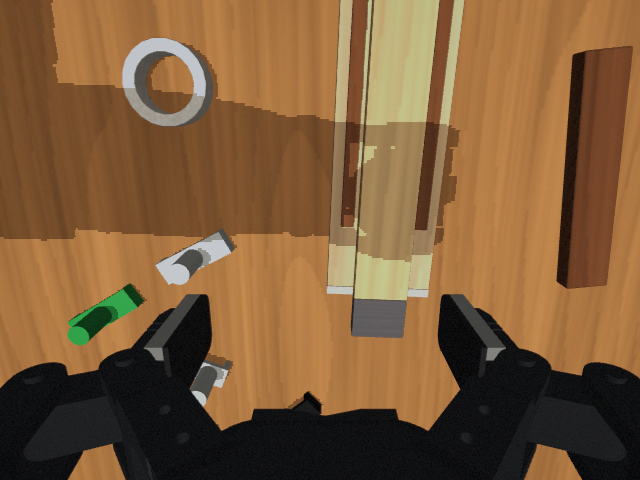

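The crop confirms it: the pale wide saddle, knob top at side (341,245), spans about 74 mm. The narrow one is at (341,201). In the wrist view the riser's steel edge runs (327,290)-(429,294), and the shoe end is at (352-404,336).

```bash
python3 - <<'E'
from h import *
W=cam("wrist");S=cam("side")
im=cv2.imread("pics/wrist0.png")
f=lambda c,uv,z:print(uv,z,ray(c,uv,z).round(1))
for p in((327,287),(429,291),(339,0),(465,0)): f(W,p,25)
print("plank top");
for p in((352,335),(405,338),(355,298),(408,300)): f(W,p,43)
print("knob");f(W,(178,272),55);print("roof");
for p in((157,265),(170,283),(222,231),(234,247)): f(W,p,15)
h=cv2.cvtColor(im,cv2.COLOR_BGR2GRAY)
for v in (30,80): print(v,[int(x) for x in h[v,335:470:3]])
E
```

```text
(327, 287) 25 [551.6 -87.8  25. ]
(429, 291) 25 [652.3 -92.1  25. ]
(339, 0) 25 [560.9 162.7  25. ]
(465, 0) 25 [662.1 162.6  25. ]
plank top
(352, 335) 43 [ 575.9 -130.2   43. ]
(405, 338) 43 [ 627.4 -133.5   43. ]
(355, 298) 43 [577.9 -90.9  43. ]
(408, 300) 43 [627.9 -93.   43. ]
knob
(178, 272) 55 [418.9 -59.8  55. ]
roof
(157, 265) 15 [382.4 -68.6  15. ]
(170, 283) 15 [393.1 -88.   15. ]
(222, 231) 15 [449.7 -33.3  15. ]
(234, 247) 15 [460.3 -49.7  15. ]
30 [130, 95, 181, 175, 174, 168, 83, 90, 88, 84, 92, 187, 69, 177, 172, 166, 172, 179, 179, 179, 180, 180, 177, 176, 172, 175, 182, 181, 179, 182, 185, 182, 178, 185, 79, 86, 85, 86, 86, 182, 184, 186, 126, 128, 130]
80 [127, 180, 177, 175, 168, 86, 86, 89, 89, 89, 184, 89, 177, 180, 180, 181, 182, 181, 180, 180, 180, 177, 176, 184, 185, 185, 181, 184, 185, 184, 180, 184, 78, 85, 88, 89, 90, 183, 186, 188, 128, 128, 128, 128, 128]
```

```bash
cat > st.py <<'E'
from h import *
from scipy.spatial.transform import Rotation as R
import sys
s=arm.sense();M=R.from_euler("xyz",s["orientation"]).as_matrix()
print("t",round(s["t"],2),"p",np.round(s["position"],1),"F",np.round(s["contact_force"],1),"gap",round(s["finger_gap"],1),"grip",round(s["grip_force"],1))
print("tool x,y,z in world",M.T.round(3).tolist())
if len(sys.argv)>3:
    d=np.array([float(a) for a in sys.argv[1:4]])-s["position"]; print("delta tool units",(M.T@d/25).round(2))
E
python3 st.py 614 240 90
```

```text
t 0.15 p [549.8  -0.  230.9] F [ 1.2  0.5 -0. ] gap 85.2 grip 0.0
tool x,y,z in world [[0.0, 1.0, 0.0], [1.0, -0.0, -0.001], [-0.001, 0.0, -1.0]]
delta tool units [9.6  2.57 5.63]
```

```bash
python3 -m creep '{"slide":[[1,0.32,0.3],[1,0.32,0.3],[1,0.32,0.3],[1,0.32,0.3],[1,0.32,0.3],[1,0.32,0.3],[1,0.32,0.3],[1,0.32,0.3]],"twist":[[0,0,0],[0,0,0],[0,0,0],[0,0,0],[0,0,0],[0,0,0],[0,0,0],[0,0,0]],"gripper":[0,0,0,0,0,0,0,0]}' 20
python3 -m creep '{"slide":[[0.8,0,0],[0.8,0,0],[0,0,0.5],[0,0,0.5],[0,0,0.5],[0,0,0.5],[0,0,0.5],[0,0,0]],"twist":[[0,0,0],[0,0,0],[0,0,0],[0,0,0],[0,0,0],[0,0,0],[0,0,0.4],[0,0,0]],"gripper":[0,0,0,0,0,0,0,0]}'
python3 st.py 614 232 34; python3 - <<'E'
from h import *
W=cam("wrist");im=arm.capture("wrist");cv2.imwrite("pics/w1.png",im)
for P in((613.5,208,43),(614,240,25)): print(proj(W,P))
E
```

```text
t: 0.82
position: [614.1, 201.3, 170.5]
orientation: [-3.141, 0.0, 1.571]
contact_force: [0.6, -0.7, -0.2]
finger_gap: 0.1
grip_force: 0.0
t: 1.48
position: [612.9, 238.6, 105.1]
orientation: [-3.137, 0.002, 1.528]
contact_force: [-0.3, -0.3, -0.6]
finger_gap: 0.0
grip_force: 0.0
t 1.48 p [612.9 238.6 105.1] F [-0.3 -0.3 -0.6] gap 0.0 grip 0.0
tool x,y,z in world [[0.043, 0.999, -0.002], [0.999, -0.043, -0.005], [-0.005, -0.002, -1.0]]
delta tool units [-0.26  0.07  2.84]
[329.08841776 298.89636575]
[327.60391323 237.48716571]
```

View pics/w1.png

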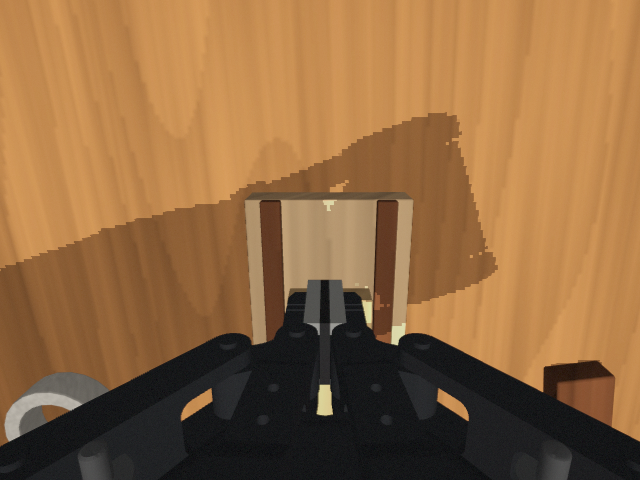

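The wrist view shows the shut fingers at (325,300), centred between the guides (284..376) and just behind the plank's rear edge at v≈292. I'll go down and start nudging.

```bash
python3 -m creep '{"slide":[[0,0.06,0.5],[0,0,0.5],[0,0,0.5],[0,0,0.5],[0,0,0.5],[0,0,0.3],[0,0,0],[0,0,0]],"twist":[[0,0,0],[0,0,0],[0,0,0],[0,0,0],[0,0,0],[0,0,0],[0,0,0],[0,0,0]],"gripper":[0,0,0,0,0,0,0,0]}' 20
python3 -m creep '{"slide":[[-0.2,0,0],[-0.2,0,0],[-0.2,0,0],[-0.2,0,0],[-0.2,0,0],[-0.2,0,0],[-0.2,0,0],[0,0,0]],"twist":[[0,0,0],[0,0,0],[0,0,0],[0,0,0],[0,0,0],[0,0,0],[0,0,0],[0,0,0]],"gripper":[0,0,0,0,0,0,0,0]}'
```

```text
t: 2.2
position: [615.4, 239.9, 38.4]
orientation: [-3.141, 0.0, 1.531]
contact_force: [0.3, 0.5, 0.7]
finger_gap: 0.3
grip_force: 0.0
t: 2.87
position: [614.3, 204.1, 39.0]
orientation: [3.141, 0.0, 1.53]
contact_force: [-0.1, -0.2, 0.6]
finger_gap: -0.1
grip_force: 0.0
```

```bash
cat > shoe.py <<'E'
from h import *
for n in("scene","side"):
    C=cam(n);im=arm.capture(n);cv2.imwrite(f"pics/{n}_l.png",im);hs=cv2.cvtColor(im,cv2.COLOR_BGR2HSV)
    ys=np.arange(-230,-40,3.)
    sh=[]
    for y in ys:
        v=[]
        for o in(-12,-6,0,6,12):
            u=proj(C,(602+.042*(y+90)+o,y,43)).round().astype(int); v.append(hs[u[1],u[0],1])
        sh.append(np.median(v))
    d=[int(y) for y,s in zip(ys,sh) if s<60]
    print(n,"dark grey shoe from",d[:1],"to",d[-1:],len(d))
C=cam("side");im=cv2.imread("pics/side_l.png")
E
python3 shoe.py; python3 st.py 614 204 35
```

```text
scene dark grey shoe from [-149] to [-107] 15
side dark grey shoe from [-230] to [-107] 21
t 2.97 p [614.1 204.4  38.7] F [-0.1  0.2  0.1] gap 0.1 grip 0.0
tool x,y,z in world [[0.04, 0.999, -0.001], [0.999, -0.04, -0.0], [-0.0, -0.001, -1.0]]
delta tool units [-0.02 -0.    0.15]
```

```bash
python3 -m creep '{"slide":[[0.15,0,0.12],[-0.15,0,0],[-0.2,0,0],[-0.2,0,0],[-0.2,0,0],[-0.2,0,0],[0.2,0,0],[0,0,0]],"twist":[[0,0,0],[0,0,0],[0,0,0],[0,0,0],[0,0,0],[0,0,0],[0,0,0],[0,0,0]],"gripper":[0,0,0,0,0,0,0,0]}' 20
python3 -m creep '{"slide":[[-0.2,0,0],[-0.2,0,0],[-0.2,0,0],[-0.2,0,0],[-0.2,0,0],[0.2,0,0],[0,0,0],[0,0,0]],"twist":[[0,0,0],[0,0,0],[0,0,0],[0,0,0],[0,0,0],[0,0,0],[0,0,0],[0,0,0]],"gripper":[0,0,0,0,0,0,0,0]}'; python3 shoe.py
```

```text
t: 3.63
position: [613.6, 190.1, 36.0]
orientation: [3.141, 0.0, 1.53]
contact_force: [-0.1, 0.6, -0.7]
finger_gap: 0.0
grip_force: 0.0
t: 4.3
position: [612.6, 170.1, 35.7]
orientation: [-3.141, 0.0, 1.531]
contact_force: [-0.2, 0.5, -0.0]
finger_gap: -0.0
grip_force: 0.0
scene dark grey shoe from [-188] to [-146] 15
side dark grey shoe from [-179] to [-146] 12
```

```bash
cat > tip.py <<'E'
from h import *
import os
C=cam("scene");im=arm.capture("scene")
hs=cv2.cvtColor(im,cv2.COLOR_BGR2HSV)
m=((hs[...,1]<90)&(hs[...,2]<110)).astype(np.uint8)
m[:270]=0;m[400:]=0;m[:,:275]=0;m[:,450:]=0
n,l,st,ct=cv2.connectedComponentsWithStats(m); i=1+st[1:,4].argmax()
print("shoe bbox",st[i].tolist(),"cent",ct[i].round(1),"at z34:",ray(C,ct[i],34).round(1))
cv2.imwrite("pics/tip.png",im)
E
python3 tip.py
python3 -m creep '{"slide":[[-0.2,0,0],[-0.2,0,0],[0.2,0,0],[0.2,0,0],[0,0,0],[0,0,0],[0,0,0],[0,0,0]],"twist":[[0,0,0],[0,0,0],[0,0,0],[0,0,0],[0,0,0],[0,0,0],[0,0,0],[0,0,0]],"gripper":[0,0,0,0,0,0,0,0]}' 20; python3 tip.py
```

```text
shoe bbox [311, 313, 42, 40, 1134] cent [331.4 332.7] at z34: [ 600.1 -164.5   34. ]
t: 5.12
position: [612.6, 170.0, 35.7]
orientation: [-3.141, 0.0, 1.531]
contact_force: [-0.6, -0.3, 0.4]
finger_gap: 0.2
grip_force: 0.0
shoe bbox [308, 314, 42, 41, 1138] cent [328.2 333.7] at z34: [ 600. -169.   34.]
```

```bash
python3 -m creep '{"slide":[[-0.2,0,0],[-0.2,0,0],[-0.2,0,0],[0.2,0,0],[0.2,0,0],[0,0,0],[0,0,0],[0,0,0]],"twist":[[0,0,0],[0,0,0],[0,0,0],[0,0,0],[0,0,0],[0,0,0],[0,0,0],[0,0,0]],"gripper":[0,0,0,0,0,0,0,0]}' 20; python3 tip.py
python3 -m creep '{"slide":[[-0.2,0,0],[-0.2,0,0],[-0.2,0,0],[0.2,0,0],[0.2,0,0],[0,0,0],[0,0,0],[0,0,0]],"twist":[[0,0,0],[0,0,0],[0,0,0],[0,0,0],[0,0,0],[0,0,0],[0,0,0],[0,0,0]],"gripper":[0,0,0,0,0,0,0,0]}' 20; python3 tip.py
```

```text
t: 5.83
position: [612.4, 165.2, 35.7]
orientation: [-3.141, 0.0, 1.531]
contact_force: [-1.1, -0.4, 0.8]
finger_gap: 0.0
grip_force: 0.0
shoe bbox [304, 315, 42, 41, 1140] cent [324.3 334.8] at z34: [ 599.7 -174.5   34. ]
t: 6.55
position: [612.3, 160.2, 35.7]
orientation: [-3.142, 0.0, 1.531]
contact_force: [-0.8, 0.0, 0.7]
finger_gap: 0.2
grip_force: 0.0
shoe bbox [300, 316, 42, 41, 1142] cent [320.7 335.7] at z34: [ 599.4 -179.4   34. ]
```

```bash
python3 -m creep '{"slide":[[-0.2,0,0],[-0.2,0,0],[-0.14,0,0],[0.2,0,0],[0.2,0,0],[0,0,0],[0,0,0],[0,0,0]],"twist":[[0,0,0],[0,0,0],[0,0,0],[0,0,0],[0,0,0],[0,0,0],[0,0,0],[0,0,0]],"gripper":[0,0,0,0,0,0,0,0]}' 20; python3 tip.py
```

```text
t: 7.27
position: [612.1, 156.7, 35.7]
orientation: [-3.141, 0.0, 1.531]
contact_force: [0.7, 0.2, -0.2]
finger_gap: -0.2
grip_force: 0.0
shoe bbox [298, 317, 42, 40, 1143] cent [318.4 336.5] at z34: [ 599.4 -182.7   34. ]
```

```bash
python3 -m creep '{"slide":[[-0.2,0,0],[-0.2,0,0],[-0.14,0,0],[0.2,0,0],[0.2,0,0],[0,0,0],[0,0,0],[0,0,0]],"twist":[[0,0,0],[0,0,0],[0,0,0],[0,0,0],[0,0,0],[0,0,0],[0,0,0],[0,0,0]],"gripper":[0,0,0,0,0,0,0,0]}' 20; python3 tip.py
```

```text
t: 7.98
position: [611.9, 153.2, 35.7]
orientation: [-3.141, 0.0, 1.531]
contact_force: [-0.3, 1.1, -0.6]
finger_gap: 0.1
grip_force: 0.0
shoe bbox [295, 318, 42, 40, 1144] cent [315.7 337.2] at z34: [ 599.3 -186.3   34. ]
```

```bash
python3 -m creep '{"slide":[[-0.2,0,0],[-0.2,0,0],[-0.1,0,0],[0.2,0,0],[0.2,0,0],[0,0,0],[0,0,0],[0,0,0]],"twist":[[0,0,0],[0,0,0],[0,0,0],[0,0,0],[0,0,0],[0,0,0],[0,0,0],[0,0,0]],"gripper":[0,0,0,0,0,0,0,0]}' 20; python3 tip.py
```

```text
t: 8.7
position: [611.9, 150.7, 35.7]
orientation: [-3.142, 0.0, 1.531]
contact_force: [0.2, -0.2, 0.0]
finger_gap: 0.0
grip_force: 0.0
shoe bbox [293, 318, 43, 41, 1144] cent [313.9 337.7] at z34: [ 599.1 -188.8   34. ]
```

```bash
[ "$(python3 tip.py | grep -o 'bbox \[[0-9]*, [0-9]*' | awk '{print $3}')" -lt 323 ] && python3 -m creep '{"slide":[[-0.2,0,0],[-0.2,0,0],[-0.1,0,0],[0.2,0,0],[0.2,0,0],[0,0,0],[0,0,0],[0,0,0]],"twist":[[0,0,0],[0,0,0],[0,0,0],[0,0,0],[0,0,0],[0,0,0],[0,0,0],[0,0,0]],"gripper":[0,0,0,0,0,0,0,0]}' 20; python3 tip.py
```

```text
t: 9.47
position: [611.8, 148.2, 35.7]
orientation: [-3.142, 0.0, 1.531]
contact_force: [0.4, -0.8, -0.8]
finger_gap: 0.1
grip_force: 0.0
shoe bbox [292, 319, 42, 41, 1150] cent [312.2 339. ] at z34: [ 600.3 -191.7   34. ]
```

```bash
python3 -m creep '{"slide":[[0.2,0,0],[0.2,0,0],[0.2,0,0],[0,0,0],[0,0,0],[0,0,0],[0,0,0],[0,0,0]],"twist":[[0,0,0],[0,0,0],[0,0,0],[0,0,0],[0,0,0],[0,0,0],[0,0,0],[0,0,0]],"gripper":[0,0,0,0,0,0,0,0]}' 20; python3 tip.py
```

```text
t: 10.18
position: [612.4, 162.8, 35.8]
orientation: [3.142, 0.0, 1.531]
contact_force: [-0.5, -1.1, 0.4]
finger_gap: -0.0
grip_force: 0.0
shoe bbox [292, 319, 42, 41, 1147] cent [312.3 338.7] at z34: [ 600.  -191.4   34. ]
```

```bash
python3 -m creep '{"slide":[[-0.3,0,0],[-0.3,0,0],[-0.2,0,0],[-0.2,0,0],[-0.06,0,0],[0.3,0,0],[0.3,0,0],[0,0,0]],"twist":[[0,0,0],[0,0,0],[0,0,0],[0,0,0],[0,0,0],[0,0,0],[0,0,0],[0,0,0]],"gripper":[0,0,0,0,0,0,0,0]}' 20
python3 -m creep '{"slide":[[0,0,0],[0,0,0],[0,0,0],[0,0,0],[0,0,0],[0,0,0],[0,0,0],[0,0,0]],"twist":[[0,0,0],[0,0,0],[0,0,0],[0,0,0],[0,0,0],[0,0,0],[0,0,0],[0,0,0]],"gripper":[0,0,0,0,0,0,0,0]}'; python3 tip.py
```

```text
t: 10.9
position: [611.9, 153.2, 35.8]
orientation: [3.141, -0.0, 1.532]
contact_force: [0.7, 1.3, -0.3]
finger_gap: -0.3
grip_force: 0.0
t: 11.57
position: [611.9, 151.5, 35.8]
orientation: [-3.142, -0.0, 1.531]
contact_force: [0.1, -0.2, -0.5]
finger_gap: -0.1
grip_force: 0.0
shoe bbox [291, 329, 42, 44, 1113] cent [311.4 350.1] at z34: [ 618.1 -200.5   34. ]
```

```bash
python3 tip.py; python3 -c "
import cv2;a=cv2.imread('pics/tip.png')[200:400,260:640];cv2.imwrite('pics/tipc.png',cv2.resize(a,None,fx=2,fy=2))"
```

```text
shoe bbox [291, 329, 42, 44, 1115] cent [311.5 350.3] at z34: [ 618.5 -200.5   34. ]
```

View pics/tipc.png

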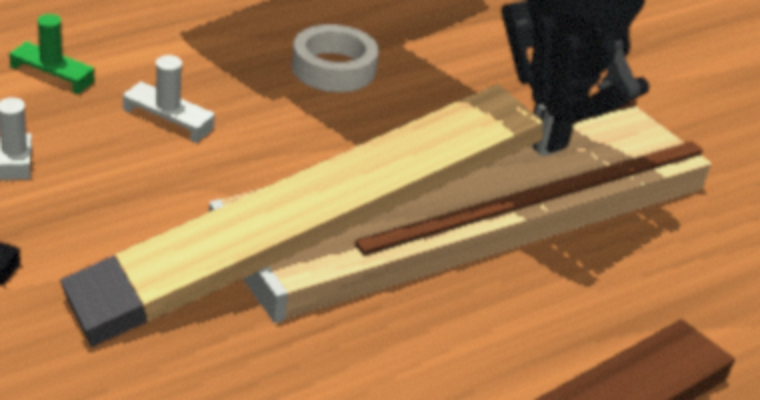

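The crop shows the plank tipped, with its steel end on the bench and its rear end up and clear of the fingers. I'll back away and go for the wide saddle.

```bash
python3 -m creep '{"slide":[[0.4,0,0],[0.4,0,0],[0,0,-0.8],[0,0,-0.8],[0,0,-0.8],[0,0,-0.8],[0,0,-0.8],[0,0,0]],"twist":[[0,0,0],[0,0,0],[0,0,0],[0,0,0],[0,0,0],[0,0,0],[0,0,0],[0,0,0]],"gripper":[0,0,0,0,0,0,0,0]}' 20
python3 -m creep '{"slide":[[-0.95,-0.73,0],[-0.95,-0.73,0],[-0.95,-0.73,0],[-0.95,-0.73,0],[-0.95,-0.73,0],[-0.95,-0.73,0],[-0.95,-0.73,0],[-0.95,-0.73,0]],"twist":[[0,0,0],[0,0,0],[0,0,0],[0,0,0],[0,0,0],[0,0,0],[0,0,0],[0,0,0]],"gripper":[0,0,0,0,0,0,0,0]}'
python3 -m creep '{"slide":[[-0.95,-0.73,0],[-0.95,-0.73,0],[0,0,0],[0,0,0],[0,0,0],[0,0,0],[0,0,0],[0,0,0]],"twist":[[0,0,0],[0,0,0],[0,0,-0.9],[0,0,-0.9],[0,0,-0.9],[0,0,-0.9],[0,0,-0.9],[0,0,-0.9]],"gripper":[0.5,0.5,0.5,0.5,0.5,0.5,0.5,0.5]}'
python3 -m creep '{"slide":[[0,0,0],[0,0,0],[0,0,0],[0,0,0],[0,0,0],[0,0,0],[0,0,0],[0,0,0]],"twist":[[0,0,0],[0,0,0],[0,0,0],[0,0,0],[0,0,0],[0,0,0],[0,0,0],[0,0,0]],"gripper":[0.5,0.5,0.5,0.5,0.5,0.5,0.5,0.5]}'
python3 st.py 421 -59 100; python3 - <<'E'
from h import *
W=cam("wrist");im=arm.capture("wrist");cv2.imwrite("pics/w2.png",im)
print(proj(W,(421,-59,55)))
E
```

```text
t: 12.33
position: [614.2, 173.0, 140.3]
orientation: [3.136, -0.002, 1.532]
contact_force: [1.0, 0.4, 0.6]
finger_gap: 0.1
grip_force: 0.0
t: 13.0
position: [458.3, -12.7, 135.5]
orientation: [-3.141, -0.0, 1.532]
contact_force: [1.0, -0.7, 0.4]
finger_gap: -0.4
grip_force: 0.0
t: 13.67
position: [421.1, -57.9, 135.5]
orientation: [-3.141, -0.0, 2.076]
contact_force: [-0.1, -0.5, -0.5]
finger_gap: 42.8
grip_force: 0.0
t: 14.33
position: [420.9, -58.5, 135.8]
orientation: [3.142, -0.0, 2.07]
contact_force: [-0.3, -1.3, 0.1]
finger_gap: 42.3
grip_force: 0.0
t 14.33 p [420.9 -58.5 135.8] F [-0.3 -1.3  0.1] gap 42.3 grip 0.0
tool x,y,z in world [[-0.479, 0.878, 0.0], [0.878, 0.479, 0.0], [0.0, 0.0, -1.0]]
delta tool units [-0.02 -0.01  1.43]
[325.48802564 240.88417856]
```

View pics/w2.png

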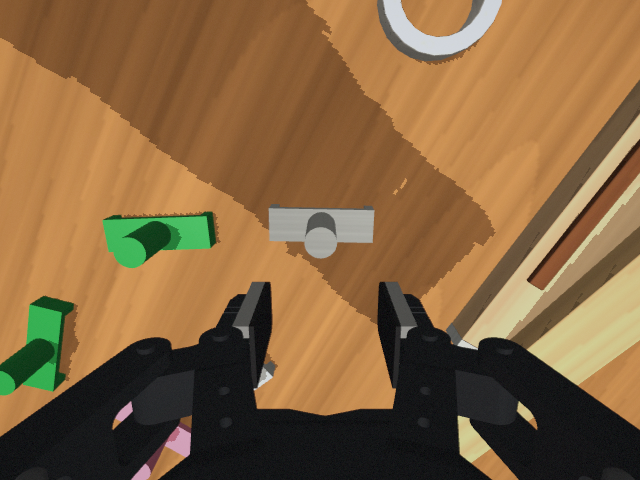

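The wrist view shows the wide saddle's knob at (321,242), roof level in the picture between x=269 and 374, and the fingers straddling it. The green look-alike is at (160,235), clear. I'll shift -2.5 mm in tool y, go down and grip.

```bash
python3 -m creep '{"slide":[[0,-0.1,0.6],[0,0,0.6],[0,0,0.6],[0,0,0.6],[0,0,0.6],[0,0,0.6],[0,0,0.4],[0,0,0.4]],"twist":[[0,0,0],[0,0,0],[0,0,0],[0,0,0],[0,0,0],[0,0,0],[0,0,0],[0,0,0]],"gripper":[0.5,0.5,0.5,0.5,0.5,0.5,0.5,0.5]}' 25
python3 -m creep '{"slide":[[0,0,0.04],[0,0,0],[0,0,0],[0,0,0],[0,0,0],[0,0,0],[0,0,0],[0,0,0]],"twist":[[0,0,0],[0,0,0],[0,0,0],[0,0,0],[0,0,0],[0,0,0],[0,0,0],[0,0,0]],"gripper":[0.5,0.5,0,0,0,0,0,0]}' 30
python3 -m creep '{"slide":[[0,0,0],[0,0,-0.6],[0,0,-0.6],[0,0,-0.6],[0,0,-0.6],[0,0,-0.6],[0,0,-0.6],[0,0,-0.6]],"twist":[[0,0,0],[0,0,0],[0,0,0],[0,0,0],[0,0,0],[0,0,0],[0,0,0],[0,0,0]],"gripper":[0,0,0,0,0,0,0,0]}'
python3 -m creep '{"slide":[[0,0,0],[0,0,0],[0,0,0],[0,0,0],[0,0,0],[0,0,0],[0,0,0],[0,0,0]],"twist":[[0,0,0.9],[0,0,0.9],[0,0,0.9],[0,0,0.9],[0,0,0.9],[0,0,0.9],[0,0,0],[0,0,0]],"gripper":[0,0,0,0,0,0,0,0]}'
python3 st.py; python3 tip.py; python3 - <<'E'
from h import *
W=cam("wrist");im=arm.capture("wrist");cv2.imwrite("pics/w3.png",im)
E
```

```text
t: 15.05
position: [418.7, -59.7, 25.1]
orientation: [-3.141, -0.0, 2.071]
contact_force: [-0.6, 0.0, -0.1]
finger_gap: 42.5
grip_force: 0.0
t: 15.72
position: [419.2, -59.8, 25.5]
orientation: [3.141, 0.001, 2.071]
contact_force: [-1.1, -0.6, 7.5]
finger_gap: 19.3
grip_force: 29.4
t: 16.38
position: [418.6, -59.7, 130.7]
orientation: [3.141, 0.0, 2.071]
contact_force: [-0.5, 1.0, -0.4]
finger_gap: 19.0
grip_force: 29.4
t: 17.05
position: [418.7, -59.7, 129.9]
orientation: [3.141, 0.0, 1.534]
contact_force: [0.1, 0.3, -0.9]
finger_gap: 19.0
grip_force: 29.4
t 17.05 p [418.7 -59.7 129.9] F [ 0.1  0.3 -0.9] gap 19.0 grip 29.4
tool x,y,z in world [[0.037, 0.999, -0.0], [0.999, -0.037, 0.0], [0.0, -0.0, -1.0]]
shoe bbox [291, 329, 42, 44, 1111] cent [311.5 350.4] at z34: [ 618.6 -200.6   34. ]
```

View pics/w3.png

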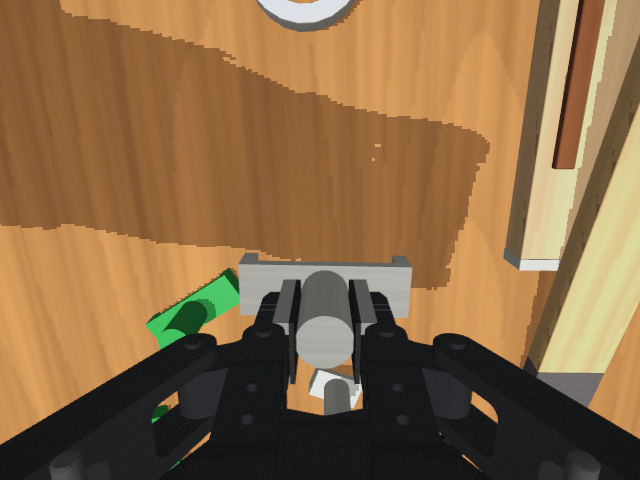

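The saddle is held square: roof (240-412, 262-316), knob at (325,340). Next I'll measure the tipped plank's centreline beyond the edge, plus its slope.

```bash
python3 - <<'E'
from h import *
th=.21
for n in("scene","side","wrist"):
    C=cam(n);im=arm.capture(n);hs=cv2.cvtColor(im,cv2.COLOR_BGR2HSV)
    for y in(-100,-115,-130,-145):
        z=25+18/np.cos(th)+(y+90.5)*np.tan(th); xs=np.arange(550,655,1.)
        uv=[proj(C,(x,y,z)).round().astype(int) for x in xs]
        ok=[0<=u[0]<640 and 0<=u[1]<480 for u in uv]
        p=[(im[u[1],u[0]].tolist() if o else [0,0,0]) for u,o in zip(uv,ok)]
        # pale wood: high green relative to red
        g=np.array([q[1]>.80*q[2] and q[2]>150 for q in p])
        X=xs[g]; print(n,y,X.min() if len(X) else None,X.max() if len(X) else None,len(X))
print(im.shape)
# shoe end bottom edge: inner shoe line in scene
C=cam("scene")
for th in(.17,.21,.25):
    y=-90.5-78; print(th,[proj(C,(598.7+o,-90.5-78*np.cos(th)-18*np.sin(th),25-78*np.sin(th)+18*np.cos(th))).round(1).tolist() for o in(-25,25)])
E
python3 st.py 602 -98 110
```

```text
scene -100 569.0 654.0 72
scene -115 576.0 627.0 52
scene -130 577.0 626.0 50
scene -145 575.0 626.0 52
side -100 578.0 626.0 49
side -115 576.0 626.0 51
side -130 576.0 625.0 50
side -145 575.0 624.0 50
wrist -100 577.0 621.0 45
wrist -115 576.0 626.0 51
wrist -130 576.0 626.0 51
wrist -145 575.0 625.0 51
(480, 640, 3)
0.17 [[318.9, 324.0], [335.1, 348.4]]
0.21 [[318.9, 325.8], [335.0, 350.3]]
0.25 [[318.9, 327.6], [335.0, 352.1]]
t 17.3 p [418.7 -59.7 129.8] F [ 0.2  0.5 -0.8] gap 18.8 grip 29.4
tool x,y,z in world [[0.039, 0.999, 0.0], [0.999, -0.039, 0.0], [0.0, 0.0, -1.0]]
delta tool units [-1.25  7.39  0.79]
```

```bash
python3 -m creep '{"slide":[[-0.16,0.92,0],[-0.16,0.92,0],[-0.16,0.92,0],[-0.16,0.92,0],[-0.16,0.92,0],[-0.16,0.92,0],[-0.16,0.92,0],[-0.16,0.92,0]],"twist":[[0,0,0],[0,0,0],[0,0,0],[0,0,0],[0,0,0],[0,0,0],[0,0,0],[0,0,0]],"gripper":[0,0,0,0,0,0,0,0]}'
python3 -m creep '{"slide":[[0,0,0],[0,0,0],[0,0,0],[0,0,0],[0,0,0],[0,0,0],[0,0,0],[0,0,0]],"twist":[[0,0.7,0],[0,0.7,0],[0,0.7,0],[0,0,0],[0,0,0],[0,0,0],[0,0,0],[0,0,0]],"gripper":[0,0,0,0,0,0,0,0]}'
python3 st.py 602 -100.5 72
```

```text
t: 17.97
position: [602.3, -99.3, 129.5]
orientation: [-3.141, -0.0, 1.532]
contact_force: [-0.0, -0.1, -0.1]
finger_gap: 18.9
grip_force: 29.5
t: 18.63
position: [601.3, -98.5, 130.0]
orientation: [3.141, -0.209, 1.532]
contact_force: [0.9, -0.7, -0.6]
finger_gap: 19.4
grip_force: 29.5
t 18.63 p [601.3 -98.5 130. ] F [ 0.9 -0.7 -0.6] gap 19.4 grip 29.5
tool x,y,z in world [[0.038, 0.978, 0.207], [0.999, -0.039, 0.0], [0.008, 0.207, -0.978]]
delta tool units [-0.56  0.03  2.25]
```

```bash
python3 -m creep '{"slide":[[-0.28,0.03,0],[-0.28,0,0],[0,0,0.5],[0,0,0.5],[0,0,0.5],[0,0,0.5],[0,0,0.25],[0,0,0]],"twist":[[0,0,0],[0,0,0],[0,0,0],[0,0,0],[0,0,0],[0,0,0],[0,0,0],[0,0,0]],"gripper":[0,0,0,0,0,0,0,0]}'
python3 st.py 602 -97.4 57.3; python3 - <<'E'
from h import *
a=arm.capture("scene")[200:400,240:506];b=arm.capture("side")[150:350,120:386]
cv2.imwrite("pics/hov.png",cv2.resize(np.hstack([a,b]),None,fx=1.5,fy=1.5,interpolation=cv2.INTER_CUBIC))
E
```

```text
t: 19.3
position: [601.1, -100.3, 69.6]
orientation: [-3.138, -0.211, 1.531]
contact_force: [-0.7, -0.5, -0.3]
finger_gap: 18.9
grip_force: 29.5
t 19.3 p [ 601.1 -100.3   69.6] F [-0.7 -0.5 -0.3] gap 18.9 grip 29.5
tool x,y,z in world [[0.039, 0.977, 0.209], [0.999, -0.039, -0.003], [0.005, 0.209, -0.978]]
delta tool units [0.01 0.03 0.5 ]
```

View pics/hov.png

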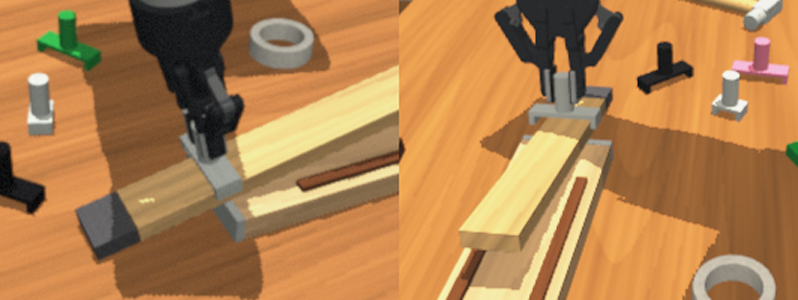

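The view shows the saddle hovering square astride the plank, right above the steel edge (left half, ~(215,180)). I'll lower it gently.

```bash
python3 -m creep '{"slide":[[0,0.02,0.1],[0,0,0.1],[0,0,0.1],[0,0,0.08],[0,0,0.04],[0,0,0],[0,0,0],[0,0,0]],"twist":[[0,0,0],[0,0,0],[0,0,0],[0,0,0],[0,0,0],[0,0,0],[0,0,0],[0,0,0]],"gripper":[0,0,0,0,0,0,0,0]}'
python3 st.py 602 -97.4 57.3
```

```text
t: 20.07
position: [602.6, -98.9, 61.7]
orientation: [3.141, -0.21, 1.531]
contact_force: [0.0, -0.6, -0.2]
finger_gap: 19.0
grip_force: 29.5
t 20.07 p [602.6 -98.9  61.7] F [ 0.  -0.6 -0.2] gap 19.0 grip 29.5
tool x,y,z in world [[0.039, 0.977, 0.208], [0.999, -0.04, 0.0], [0.008, 0.208, -0.978]]
delta tool units [ 0.02 -0.03  0.18]
```

```bash
python3 -m creep '{"slide":[[0,0,0.03],[0,0,0.03],[0,0,0.03],[0,0,0.03],[0,0,0],[0,0,0],[0,0,0],[0,0,0]],"twist":[[0,0,0],[0,0,0],[0,0,0],[0,0,0],[0,0,0],[0,0,0],[0,0,0],[0,0,0]],"gripper":[0,0,0,0,0,0,0,0]}'; python3 st.py; python3 tip.py
```

```text
t: 20.73
position: [602.6, -98.3, 58.6]
orientation: [-3.142, -0.21, 1.531]
contact_force: [0.2, -0.2, -1.4]
finger_gap: 19.0
grip_force: 29.7
t 20.73 p [602.6 -98.3  58.6] F [ 0.2 -0.2 -1.4] gap 19.0 grip 29.7
tool x,y,z in world [[0.039, 0.977, 0.208], [0.999, -0.04, -0.0], [0.008, 0.208, -0.978]]
shoe bbox [360, 270, 43, 45, 1273] cent [381.1 287.9] at z34: [545.9 -61.2  34. ]
```

```bash
python3 -m creep '{"slide":[[0,0,0.03],[0,0,0],[0,0,0],[0,0,0],[0,0,0],[0,0,0],[0,0,0],[0,0,0]],"twist":[[0,0,0],[0,0,0],[0,0,0],[0,0,0],[0,0,0],[0,0,0],[0,0,0],[0,0,0]],"gripper":[0,0,0.3,0.4,0.5,0.5,0.5,0.5]}'
python3 -m creep '{"slide":[[0,0,-0.2],[0,0,-0.5],[0,0,-0.6],[0,0,-0.6],[0,0,-0.6],[0,0,-0.6],[0,0,-0.6],[0,0,0]],"twist":[[0,0,0],[0,0,0],[0,0,0],[0,0,0],[0,0,0],[0,0,0],[0,0,0],[0,0,0]],"gripper":[0.5,0.5,0.5,0.5,0.5,0.5,0.5,0.5]}'
python3 -m creep '{"slide":[[0,0,0],[0,0,0],[0,0,0],[0,0,0],[0,0,0],[0,0,0],[0,0,0],[0,0,0]],"twist":[[0,0,0],[0,0,0],[0,0,0],[0,0,0],[0,0,0],[0,0,0],[0,0,0],[0,0,0]],"gripper":[0.5,0.5,0.5,0.5,0.5,0.5,0.5,0.5]}'
python3 - <<'E'
from h import *
a=arm.capture("scene")[200:400,240:506];b=arm.capture("side")[150:350,120:386]
cv2.imwrite("pics/end.png",cv2.resize(np.hstack([a,b]),None,fx=1.5,fy=1.5,interpolation=cv2.INTER_CUBIC))
th=.21;o=np.array([602,-90.5,25.])
for n in("scene","side"):
    print(n,"expected knob top px",proj(cam(n),o+63*np.array([0,-np.sin(th),np.cos(th)])))
E
```

```text
t: 21.45
position: [602.5, -98.1, 57.9]
orientation: [-3.142, -0.21, 1.531]
contact_force: [-0.4, -0.5, -0.0]
finger_gap: 42.6
grip_force: 0.0
t: 22.12
position: [602.9, -118.4, 152.6]
orientation: [3.136, -0.208, 1.531]
contact_force: [0.4, 0.5, 0.9]
finger_gap: 42.4
grip_force: 0.0
t: 22.78
position: [601.8, -117.3, 148.3]
orientation: [-3.141, -0.21, 1.531]
contact_force: [0.3, -0.6, -0.4]
finger_gap: 42.3
grip_force: 0.0
scene expected knob top px [375.64961881 289.32409182]
side expected knob top px [229.25588943 206.83171335]
```

View pics/end.png

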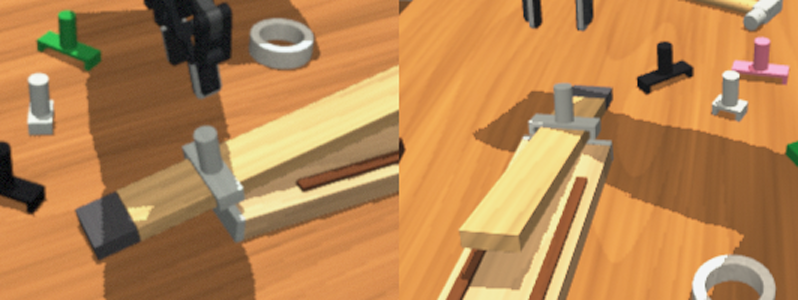

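The saddle sits astride the plank over the edge. Its knob top is at scene (377,288) and side (229,209), within about 2 px of expected, and the plank is still tipped.

```bash
python3 -c "
from cell import arm; print(arm.finish_job())"
```

```text
the job is handed in; nothing more can be done
None
```

The plank tipped by itself after small nudges and stayed tipped, the wide saddle is astride it within a few mm of the edge by the last camera check, the narrow saddle was left alone, and the job was handed in at about 23 s with no verdict returned.

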